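# Check-weigh the tub from the back of the stock tray

### The job

The long tub at the back of the cardboard stock tray has to be check-weighed. Clear the three containers standing in front of it onto the white cutting board, then stand the long tub in the middle of the weighing plate, lengthwise along the plate, and put the three containers back in the tray, each on the exact spot where it stood. Set everything down upright without dropping it, and leave the small tin and pot in the tray and the bowl on the board where they are.

Things in the scene. Friction and masses are not known exactly. Their poses are not given: they have to be found in the camera images.
- tray: Fixed brown corrugated tray, 288 mm wide (y) by 150 mm (x), rim 20 mm high, walls 4 mm, floor 3 mm thick. Origin: centre of its underside on the bench; front (-x) faces the robot, z up. The front three stand in any order in a row at x = -36 mm, y about -88, 0, +88 mm; the long tub stands across behind them at x = 27 mm, the gap of about 8 mm too small for a finger.
- tall_jar_c (a point): Slim tall round jar of nuts, clear with a steel screw lid, 46 mm diameter, 86 mm high, about 0.22 kg, loose, in the front row. Point: its centre, 43 mm above its underside. z up.
- square_tub_c (a point): Square clear tub of nuts with a white lid, 50 x 50 mm, 82 mm high, about 0.2 kg, loose, in the front row, its sides nearly along the tray's. Point: its centre, 41 mm above its underside; x and y along its sides, z up.
- short_jar_c (a point): Short round jar of nuts, clear with a white lid, 56 mm diameter, 74 mm high, about 0.2 kg, loose, in the front row. Point: its centre, 37 mm above its underside. z up.
- long_tub_c (a point): Long rectangular clear tub of nuts with a white lid, 56 mm (its x) by 100 mm (its y), 76 mm high, about 0.32 kg, loose, in the back row of the tray; the tub to be weighed. It can be gripped only across its 56 mm. Point: its centre, 38 mm above its underside; z up.
- board: Fixed white plastic cutting board lying on the bench, 200 mm (x) by 280 mm (y), 15 mm thick; where the three containers are set aside, anywhere well inside its edges. Origin: centre of its underside, z up. The bowl stands on its far (+x) half.
- plate (a point): Weighing plate of the grey bench scale, fixed: a flat steel rectangle 150 mm (x) by 190 mm (y, its long side). Point: centre of the plate's upper face, 60 mm above the bench; z up. The scale's low display slopes off on the -x side, lower than the plate.
- tin_c (a point): Small round aluminium tin, 42 mm diameter, 40 mm high, loose, in a rear corner of the tray; to be left alone. Point: its centre, half-way up.
- pot_c (a point): Small square black pot with a grey lid, 38 x 38 mm, 50 mm high, loose, in the other rear corner of the tray; to be left alone. Point: its centre, half-way up.
- bowl_c (a point): Small round steel bowl, 64 mm diameter at the rim, 30 mm high, loose, on the far half of the cutting board; to be left alone. Point: its centre, half-way up.

How it is judged:
By the outcome, as a careful person would: the job done as asked, in the order asked, and still so for the second after the job is handed in, with the robot touching nothing.
It also fails if it takes over 144 s, if anything falls off the work surface, if the arm or the gripper's body presses on something with over 40 N, if the wrist force passes 120 N, or if a joint passes its speed limit or range.

### The arm

A 6-joint arm with a two-finger parallel gripper is mounted at the origin on the work surface. World frame = base frame: x ahead of the robot, y to its left, z up, the work surface at z = 0. Lengths are in m, angles in degrees, forces in N, time in s.
With the tool pointing down it reaches from about 0.4 to 0.825 m from the base axis. Payload 7 kg.
Tool frame: the origin (TCP) lies midway between the tips of the shut fingers; the grasp point (between the pads) lies 19 mm behind it (ctrl.hold_point_z is the distance from the TCP to the grasp point, in m); z points along the fingers, y is the line along which they close (so a half turn about z gives the same grasp; the last joint's range is limited). The gripper opens to 88 mm and grips with 3 to 60 N. Pads are 19 mm wide; open, the fingers measure 130 mm over their backs; the gripper's body (78 mm by 193 mm) begins 47 mm behind the grasp point.
Start: joints at [-56.144, 20.546, 0.682, 0, -70.136, -16.507], TCP at [0.201, -0.644, 0.227] pointing down, gripper open.
Joint ranges: [-176.03, 176.03], [-82.01, 121.73], [-58.28, 71.71], [-173.87, 95.51], [-174.79, -0.11], [-173.66, 173.66]. Speed limits (degrees/s): [136.94, 136.94, 172.46, 180, 180, 180].

### API

Orientations are given as [roll, pitch, yaw] about the fixed x, y, z axes, in that order (R = Rz(yaw) Ry(pitch) Rx(roll)).
In Python, from plant import ctrl gives the robot as it stands.
- The arm moves only by the tool apply_moves, never from a script. Its argument "deltas" is a list of rows, each an object with "fingers": the finger opening in mm, from 0 to 87.6; "delta_pos": the shift along the tool's x, y, z in mm, a list of three; "angular": the turn, a rotation vector about the tool's x, y, z in degrees, a list of three. A call has 1 to 10 rows; each row is the pose to reach, as a shift and turn from the pose commanded when the call began, along the tool's axes at that moment; what a row does not reach only later rows make up. A row lasts 1/10 s, in which the tool goes at most 50 mm and 8.59 degrees, less where a joint would pass 70% of its speed; a pose out of reach is approached as far as the arm can. A call with a gripper value outside its range is refused whole. The fingers move at their own pace and stop on an object; the grip force is fixed at half the most. Time passes only in rows, so rows that repeat a pose let the fingers close. It gives the time, the measured TCP pose, the force, the opening and the grip force at its end, in the units of the state.
- ctrl.get_obs(): the state, without advancing time (a new reading comes with each control period).
- ctrl.snapshot(name): name is "scene" or "top"; returns the picture (480x640x3 uint8, red, green, blue); there is no depth.
- ctrl.camera_params(name): a dict with "fx", "fy", "cx", "cy" (pixels), "dist_coeffs" ([k1, k2, p1, p2, k3] as OpenCV has them; the pictures are not rectified), "cam_to_world" (4x4, takes a point from camera to world coordinates). Camera axes: x right, y up, looking along -z (the intrinsics and any distortion apply to the point x, -y, -z); pixel columns grow to the right and rows downward; lengths in m; the calibration is good to about 2 mm. A picture is of the moment at which its call begins. camera_params takes no time and is no camera call.
- ctrl.close_job(): hands the job in; it is judged then, once.
The state is a dict: "clock": time; "joint_pos": joint angles; "qvel": joint speeds; "tau": joint torques, N m; "tool_pos": TCP position; "orientation": TCP orientation; "force": force on the tool from outside, world axes, zero at the start; "moment": the same for the moment, N m; "opening": finger opening in m; "gripper_force": force on a finger pad.
Only numpy, scipy, OpenCV 4.12 (cv2) and the standard library are available. Lean on these libraries where they do the work, as an engineer would, in place of code of your own. Each camera call takes 0.05 s, during which the arm holds its last target. There are 200 camera calls.

## Working session

There is one attempt and no reset: what is moved stays moved. The work goes in short steps, Python scripts to look and compute and a tool call to move; the robot and the scene stay as the last step left them, time stands still between calls to the robot, and variables do not carry over. Pictures are saved under pics/ and viewed, at most 14 in all, crops included, and the job is handed in when it is done.

Besides the shell and the picture viewer there is one more tool, called after "Call:" as a command line: name --argument value ..., lists and objects as JSON in quotes. apply_moves: Moves the arm, as the interface text tells. Its arguments: {"type":"object","properties":{"deltas":{"type":"array"}},"required":["deltas"]}

```bash
mkdir -p pics; ls; python3 - <<'E'
from plant import ctrl
import cv2, numpy as np
for n in ("scene","top"):
    im=ctrl.snapshot(n); cv2.imwrite(f"pics/{n}0.png",im[:,:,::-1])
    p=ctrl.camera_params(n); print(n,p["fx"],p["fy"],p["cx"],p["cy"],p["dist_coeffs"]); print(np.round(p["cam_to_world"],4).tolist())
o=ctrl.get_obs(); print(o, ctrl.hold_point_z)
E
```

```text
pics
scene 483.49511732619374 483.49511732619374 326.90604212865907 228.85965859149724 [-0.03121572  0.          0.          0.          0.        ]
[[-0.8253, -0.4445, 0.3483, 0.9252], [0.5646, -0.6607, 0.4947, 0.5262], [0.0102, 0.6049, 0.7962, 0.9448], [0.0, 0.0, 0.0, 1.0]]
top 464.6632839072979 464.6632839072979 320.7629777891908 244.5412134728911 [0.04033803 0.         0.         0.         0.        ]
[[0.026, 0.9778, -0.2077, 0.3321], [-0.9997, 0.0263, -0.0016, -0.0039], [0.0039, 0.2077, 0.9782, 1.092], [0.0, 0.0, 0.0, 1.0]]
{'clock': 0.1, 'joint_pos': array([-5.61456971e+01,  2.05878552e+01,  6.39289005e-01, -1.51410700e-02,
       -7.01352922e+01, -1.65084786e+01]), 'qvel': array([-0.07857909, -0.12595167,  0.08408129,  0.06237141,  0.00917564,
       -0.00592502]), 'tau': array([-3.51215691e-03, -5.84161448e+01,  2.93750560e+01,  7.01547593e+00,
        1.01445973e-02, -4.00712236e-05]), 'tool_pos': array([ 0.20109628, -0.6439038 ,  0.22572064]), 'orientation': array([ 1.79915554e+02, -1.01832439e-02, -1.62659323e+02]), 'force': array([0.45125691, 0.17707943, 0.2487606 ]), 'moment': array([ 0.00308337, -0.04632353,  0.01447298]), 'gripper_force': 0.0, 'opening': 0.08765219428959393} 0.0188
```

View pics/top0.png

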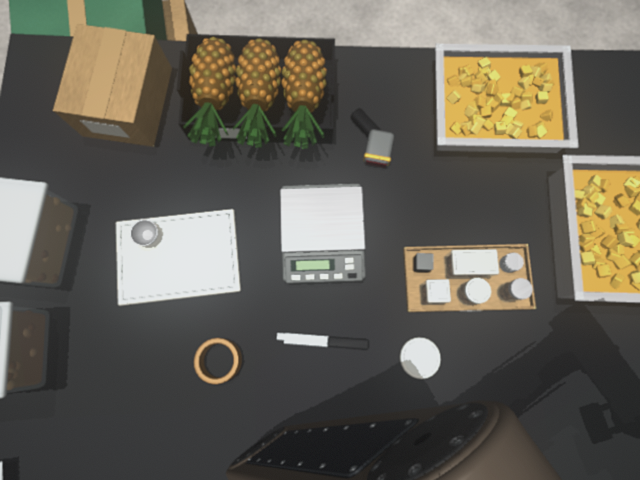

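View pics/scene0.png

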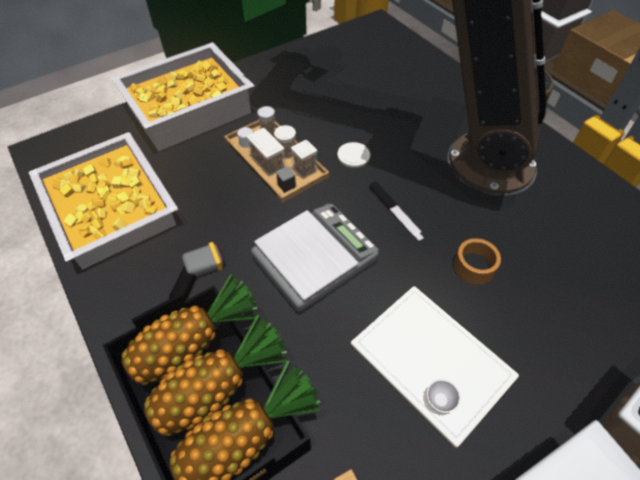

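```bash
cat > h.py <<'E'
from plant import ctrl
import cv2, numpy as np
def ray(n,uv):
    p=ctrl.camera_params(n); K=np.array([[p["fx"],0,p["cx"]],[0,p["fy"],p["cy"]],[0,0,1]])
    q=cv2.undistortPoints(np.array(uv,float).reshape(-1,1,2),K,np.array(p["dist_coeffs"]))[:,0]
    T=np.array(p["cam_to_world"]); d=np.c_[q[:,0],-q[:,1],-np.ones(len(q))]@T[:3,:3].T
    return T[:3,3],d
def onplane(n,uv,z):
    o,d=ray(n,uv); return o+d*((z-o[2])/d[:,2])[:,None]
def proj(n,P):
    p=ctrl.camera_params(n); K=np.array([[p["fx"],0,p["cx"]],[0,p["fy"],p["cy"]],[0,0,1]])
    T=np.linalg.inv(np.array(p["cam_to_world"])); P=np.atleast_2d(P)@T[:3,:3].T+T[:3,3]
    return cv2.projectPoints(P*[1,-1,-1],np.zeros(3),np.zeros(3),K,np.array(p["dist_coeffs"]))[0][:,0]
E
python3 - <<'E'
import cv2,numpy as np
from h import *
t=cv2.imread("pics/top0.png"); s=cv2.imread("pics/scene0.png")
cv2.imwrite("pics/ct.png",cv2.resize(t[235:320,398:558],None,fx=5,fy=5,interpolation=cv2.INTER_CUBIC))
cv2.imwrite("pics/cs.png",cv2.resize(s[95:205,215:345],None,fx=5,fy=5,interpolation=cv2.INTER_CUBIC))
def p(n,im,lo,hi,x0,y0,x1,y1,z,name):
    m=cv2.inRange(im[y0:y1,x0:x1],lo,hi); c=max(cv2.findContours(m,0,2)[0],key=cv2.contourArea)
    r=cv2.boxPoints(cv2.minAreaRect(c))+[x0,y0]; P=onplane(n,r,z)
    print(name,n,cv2.contourArea(c),np.round(P[:,:2].mean(0),4),np.round(np.diff(P[[0,1,2]],axis=0)[:,:2],3).tolist())
p("top",t,(190,)*3,(255,)*3,100,200,260,320,.015,"board"); p("scene",s,(190,)*3,(255,)*3,340,270,530,460,.015,"board")
p("top",t,(165,)*3,(255,)*3,270,175,375,252,.06,"plate")
p("scene",s,(165,)*3,(255,)*3,235,190,390,310,.06,"plate")
E
```

```text
board top 9618.0 [0.5247 0.337 ] [[0.042, -0.288], [-0.196, -0.034]]
board scene 12655.0 [0.5246 0.3352] [[-0.216, -0.053], [-0.028, 0.3]]
plate top 5004.5 [ 0.6134 -0.0028] [[0.012, -0.193], [-0.149, -0.006]]
plate scene 4623.0 [ 0.6107 -0.002 ] [[-0.16, -0.043], [0.001, 0.219]]
```

View pics/ct.png

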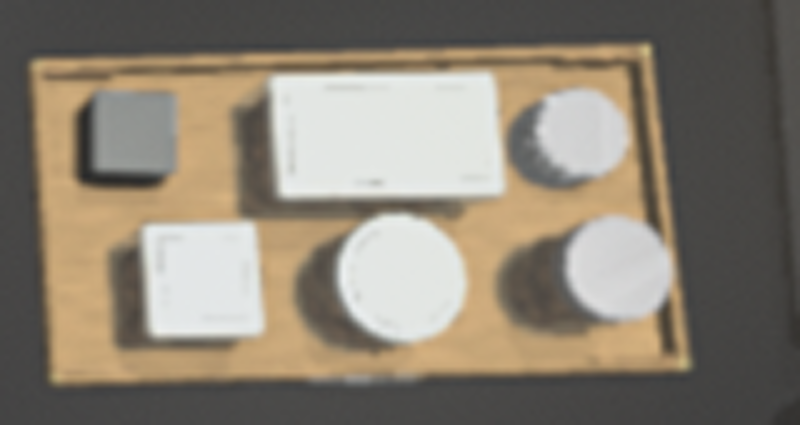

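View pics/cs.png

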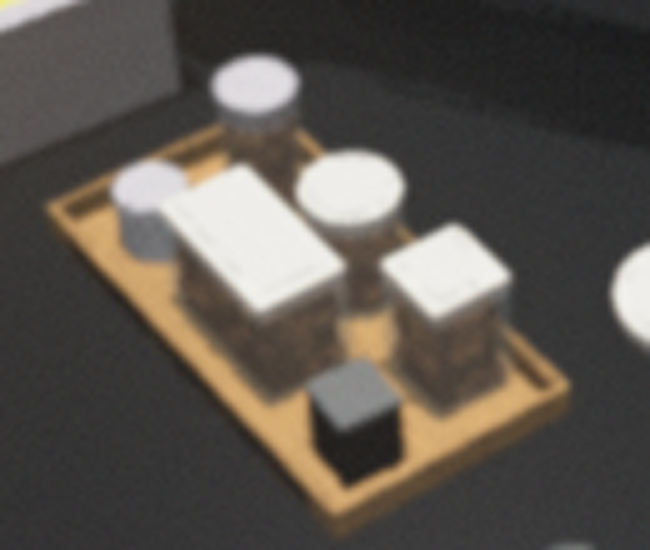

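```bash
python3 - <<'E'
from h import *
T=lambda L:np.array(L)/5-.4+[398,235]
S=lambda L:np.array(L)/5-.4+[215,95]
ang=lambda a,b:np.round(np.degrees(np.arctan2(*(b-a)[[1,0]])),2)
def show(k,P): print(k,np.round(P[:,:2].mean(0)*1e3,1),"edges",[ (round(1e3*np.linalg.norm(P[i]-P[(i+1)%len(P)])),ang(P[i],P[(i+1)%len(P)])) for i in range(len(P))] if len(P)>1 else "")
show("trayT",onplane("top",T([(32,62),(650,46),(690,368),(52,382)]),.02))
P=onplane("scene",S([(47,207),(335,515),(570,385)]),.02);show("trayS",P);print(np.round((P[0]+P[2])*500,1))
for n,z,a,b in [("sq",.085,[(142,226),(254,222),(264,335),(150,338)],[(453,224),(511,273),(437,318),(382,268)]),
 ("short",.077,[(402,278)],[(351,187)]),("tall",.089,[(618,269)],[(256,86)]),
 ("long",.079,[(270,76),(494,72),(505,193),(278,198)],[(238,165),(344,267),(262,310),(160,206)]),
 ("pot",.053,[(135,133)],[(355,396)]),("tin",.043,[(583,133)],[(149,186)])]:
    show(n+"T",onplane("top",T(a),z)); show(n+"S",onplane("scene",S(b),z))
def tri(a,b):
    o1,d1=ray("top",[a]);o2,d2=ray("scene",[b]);d1=d1[0];d2=d2[0]
    x=np.linalg.lstsq(np.c_[d1,-d2],o2-o1,rcond=None)[0];p,q=o1+d1*x[0],o2+d2*x[1];return np.round((p+q)*500),round(1e3*np.linalg.norm(p-q))
print("crate",tri((573,301),(252,90)))
t=cv2.imread("pics/top0.png");s=cv2.imread("pics/scene0.png")
bc=[(116,220),(234,210),(240,294),(119,304)];show("boardT",onplane("top",bc,.015))
show("boardS",onplane("scene",[(414,289),(517,376),(457,442),(353,344)],.015))
show("plateT",onplane("top",[(281.5,187),(363,185.5),(364,247),(281.5,252)],.06))
show("plateS",onplane("scene",[(315,210),(362,250),(301,302),(254,250)],.06))
show("bowl",onplane("top",[(146,233)],.03));show("bowl",onplane("scene",[(442,395)],.03))
for P in [(.4,-.35,0),(.4,.3,0)]: print(proj("top",P))
cv2.imwrite("pics/cp.png",np.hstack([cv2.resize(t[175:295,270:375],None,fx=4,fy=4,interpolation=2),cv2.resize(s[195:315,245:340],None,fx=4,fy=4,interpolation=2)]))
E
```

```text
trayT [ 492.1 -346.3] edges [(289, np.float64(-86.93)), (150, np.float64(-177.04)), (290, np.float64(92.97)), (149, np.float64(2.8))]
trayS [ 515.  -292.5] edges [(287, np.float64(93.2)), (150, np.float64(-176.71)), (324, np.float64(-59.17))]
[ 492.7 -341.7   20. ]
sqT [ 450.9 -258.9] edges [(49, np.float64(-86.33)), (49, np.float64(-176.88)), (49, np.float64(93.16)), (49, np.float64(2.76))]
sqS [ 452.9 -253.6] edges [(48, np.float64(95.75)), (49, np.float64(7.44)), (46, np.float64(-85.2)), (49, np.float64(-171.11))]
shortT [ 455.2 -347.5] edges 
shortS [ 455.9 -342.6] edges 
tallT [ 460.3 -435.6] edges 
tallS [ 462.8 -429.4] edges 
longT [ 518.2 -342.9] edges [(99, np.float64(-87.4)), (54, np.float64(-177.99)), (99, np.float64(92.9)), (55, np.float64(1.77))]
longS [ 520.2 -337.5] edges [(99, np.float64(93.62)), (51, np.float64(4.22)), (98, np.float64(-86.72)), (50, np.float64(-173.98))]
potT [ 520.5 -238.4] edges 
potS [ 523.1 -231. ] edges 
tinT [ 527.9 -443.7] edges 
tinS [ 529.8 -439.5] edges 
crate (array([ 439., -551.,   75.]), 2)
boardT [524.  332.6] edges [(279, np.float64(-83.26)), (203, np.float64(-172.37)), (275, np.float64(96.12)), (200, np.float64(8.67))]
boardS [526.1 340.6] edges [(270, np.float64(98.57)), (186, np.float64(7.15)), (265, np.float64(-80.42)), (191, np.float64(-171.33))]
plateT [615.   -4.6] edges [(190, np.float64(-87.33)), (146, np.float64(-178.68)), (187, np.float64(95.07)), (154, np.float64(2.48))]
plateS [608.    5.2] edges [(156, np.float64(98.54)), (186, np.float64(10.56)), (169, np.float64(-84.4)), (177, np.float64(-173.43))]
bowl [574.2 406. ] edges 
bowl [567.4 406.4] edges 
[[469.08000487 317.72910041]]
[[188.80510084 310.21998408]]
```

View pics/cp.png

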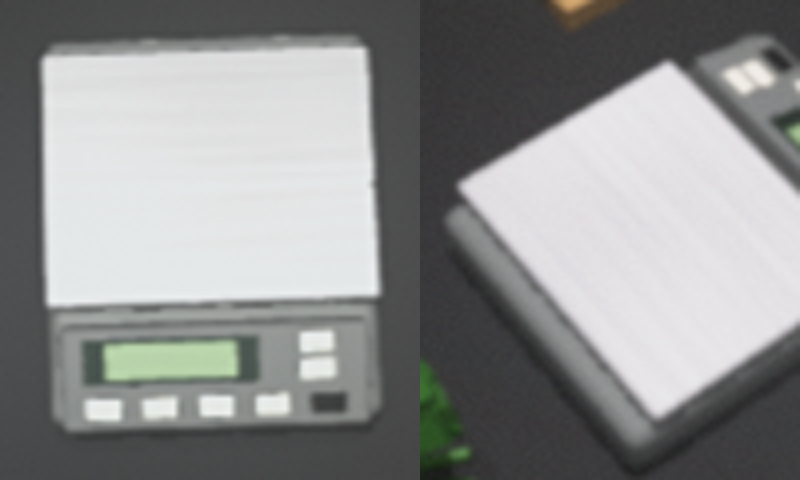

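Top view (offset crop): plate corners at about (280,189), (361,186), (365,248), (281,251). The front row from +y is square tub, short jar, tall jar, and the right crate is only 75 mm high, so the body clears it. I'll move above the tall jar.

Call:
apply_moves --deltas '[{"fingers": 66,"delta_pos": [-15,6,2],"angular": [0,0,1]},{"fingers": 66,"delta_pos": [-45,18,7],"angular": [0,0,3]},{"fingers": 66,"delta_pos": [-87,34,13],"angular": [0,0,5]},{"fingers": 66,"delta_pos": [-130,52,20],"angular": [0,0,7]},{"fingers": 66,"delta_pos": [-173,69,26],"angular": [0,0,9]},{"fingers": 66,"delta_pos": [-216,86,33],"angular": [0,0,11]},{"fingers": 66,"delta_pos": [-258,103,39],"angular": [0,0,13]},{"fingers": 66,"delta_pos": [-295,117,45],"angular": [0,0,14.2]},{"fingers": 66,"delta_pos": [-311.4,123.8,47],"angular": [0,0,14.25]},{"fingers": 66,"delta_pos": [-311.4,123.8,47],"angular": [0,0,14.25]}]'

```text
clock: 1.1
tool_pos: [0.463, -0.4315, 0.1787]
orientation: [180.0, -0.1, -176.7]
force: [0.3, 0.5, -0.1]
opening: 0.066
gripper_force: 0.0
```

```bash
python3 - <<'E'
from h import *
o=ctrl.get_obs(); print(o["tool_pos"],o["orientation"],o["joint_pos"],o["opening"])
def show(k,P): print(k,np.round(P[:,:2].mean(0)*1e3,1),[round(float(np.degrees(np.arctan2(*(P[(i+1)%4]-P[i])[[1,0]]))),1) for i in range(4)])
show("plateT",onplane("top",[(280.1,188.6),(360.9,186.1),(364.6,247.9),(281.1,250.9)],.06))
S=lambda L:np.array(L)/4-.375+[245,195]
print(np.round(onplane("scene",S([(250,60),(40,186),(238,420)]),.06)*1e3,1))
im=ctrl.snapshot("top"); cv2.imwrite("pics/top1.png",im[:,:,::-1]); s=ctrl.snapshot("scene")[:,:,::-1]
a=cv2.resize(im[:,:,::-1][225:325,395:545],(600,400),interpolation=2); b=cv2.resize(s[70:210,195:265+35],None,fx=400/140,fy=400/140,interpolation=2)
cv2.imwrite("pics/v1.png",np.hstack([a,b])[:, :800])
E
```

```text
[ 0.46304204 -0.43154017  0.17873571] [ 1.79954972e+02 -5.47625558e-02 -1.76718338e+02] [-2.53523335e+01  1.85670455e+01 -8.68247642e+00 -1.49264722e-02
 -6.28201219e+01 -6.13591992e+01] 0.06596017121396289
plateT [613.8  -2.7] [-86.6, -176.2, 93.6, 3.4]
[[544.8 -97.   60. ]
 [692.9 -85.8  60. ]
 [681.1 101.8  60. ]]
```

View pics/v1.png

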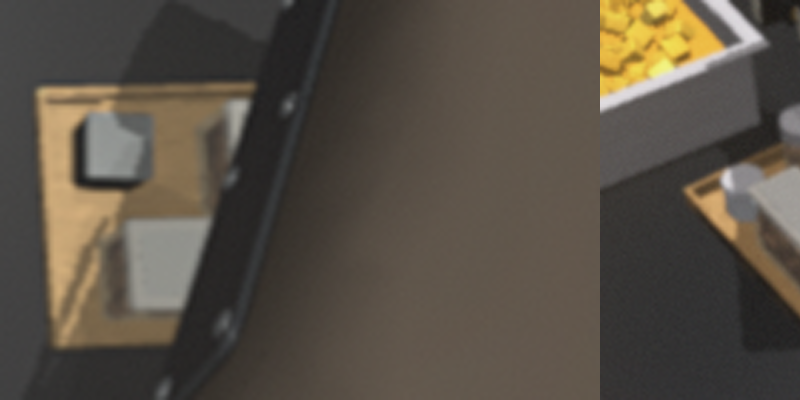

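The arm covers the tray in the top view. The scene crop shows the tin and long tub untouched.

```bash
python3 - <<'E'
from h import *
o=ctrl.get_obs(); print(o["clock"],o["tool_pos"],o["orientation"])
s=ctrl.snapshot("scene")[:,:,::-1]
cv2.imwrite("pics/v2.png",cv2.resize(s[10:160,200:350],None,fx=4,fy=4,interpolation=2))
# predicted pixel of jar lid vs TCP
print(proj("scene",[o["tool_pos"]]))
E
```

```text
1.2 [ 0.46137093 -0.43319709  0.17931254] [ 1.79983150e+02 -4.10932955e-02 -1.76842305e+02]
[[262.4465762   83.04971645]]
```

View pics/v2.png

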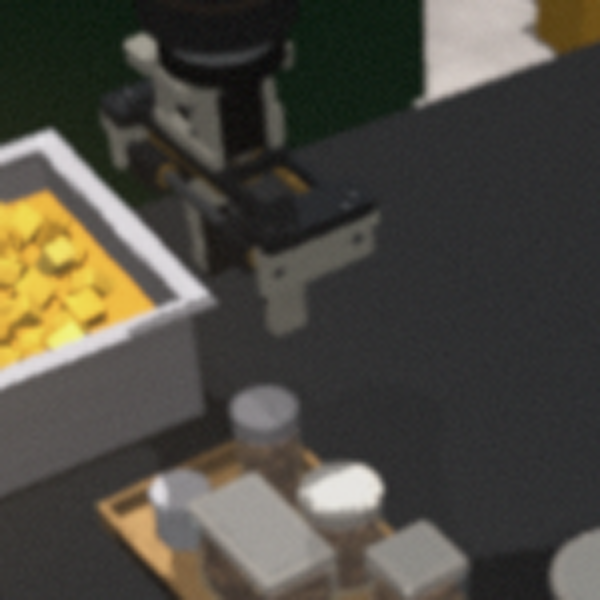

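The tall jar stands below the fingers at crop (265,410), with the near fingertip at (285,328), so they line up. I'll descend and grip.

Call:
apply_moves --deltas '[{"fingers": 66,"delta_pos": [0,0,20],"angular": [0,0,0]},{"fingers": 66,"delta_pos": [0,0,55],"angular": [0,0,0]},{"fingers": 66,"delta_pos": [0,0,90],"angular": [0,0,0]},{"fingers": 66,"delta_pos": [0,0,120],"angular": [0,0,0]},{"fingers": 66,"delta_pos": [0,0,140],"angular": [0,0,0]},{"fingers": 66,"delta_pos": [0,0,148],"angular": [0,0,0]},{"fingers": 66,"delta_pos": [0,0,148],"angular": [0,0,0]},{"fingers": 54,"delta_pos": [0,0,148],"angular": [0,0,0]},{"fingers": 44,"delta_pos": [0,0,148],"angular": [0,0,0]},{"fingers": 40,"delta_pos": [0,0,148],"angular": [0,0,0]}]'

```text
clock: 2.25
tool_pos: [0.4622, -0.4337, 0.0329]
orientation: [-179.9, 0.1, -176.9]
force: [0.0, -0.4, 0.8]
opening: 0.0476
gripper_force: 0.0
```

Call:
apply_moves --deltas '[{"fingers": 30,"delta_pos": [0,0,0],"angular": [0,0,0]},{"fingers": 30,"delta_pos": [0,0,0],"angular": [0,0,0]},{"fingers": 30,"delta_pos": [0,0,0],"angular": [0,0,0]},{"fingers": 30,"delta_pos": [0,0,0],"angular": [0,0,0]},{"fingers": 30,"delta_pos": [0,0,-8],"angular": [0,0,0]},{"fingers": 30,"delta_pos": [0,0,-25],"angular": [0,0,0]},{"fingers": 30,"delta_pos": [0,0,-60],"angular": [0,0,0]},{"fingers": 30,"delta_pos": [0,0,-100],"angular": [0,0,0]},{"fingers": 30,"delta_pos": [0,0,-140],"angular": [0,0,0]},{"fingers": 30,"delta_pos": [-1,10,-158],"angular": [0,0,0]}]'

```text
clock: 3.25
tool_pos: [0.463, -0.4245, 0.1938]
orientation: [-179.8, 0.2, -176.9]
force: [0.3, 0.3, -3.7]
opening: 0.0459
gripper_force: 30.0
```

Call:
apply_moves --deltas '[{"fingers": 30,"delta_pos": [-2,25,0],"angular": [0,0,0]},{"fingers": 30,"delta_pos": [-6,65,0],"angular": [0,0,0]},{"fingers": 30,"delta_pos": [-10,110,0],"angular": [0,0,0]},{"fingers": 30,"delta_pos": [-14,155,0],"angular": [0,0,0]},{"fingers": 30,"delta_pos": [-18,200,0],"angular": [0,0,0]},{"fingers": 30,"delta_pos": [-22,245,0],"angular": [0,0,0]},{"fingers": 30,"delta_pos": [-26,290,0],"angular": [0,0,0]},{"fingers": 30,"delta_pos": [-30,335,0],"angular": [0,0,0]},{"fingers": 30,"delta_pos": [-34,380,0],"angular": [0,0,0]},{"fingers": 30,"delta_pos": [-38,425,0],"angular": [0,0,0]}]'

```text
clock: 4.25
tool_pos: [0.4761, 0.0051, 0.1898]
orientation: [180.0, -0.0, -176.9]
force: [1.9, -0.1, -3.7]
opening: 0.0456
gripper_force: 30.0
```

Call:
apply_moves --deltas '[{"fingers": 30,"delta_pos": [-4,45,0],"angular": [0,0,0]},{"fingers": 30,"delta_pos": [-8,90,0],"angular": [0,0,0]},{"fingers": 30,"delta_pos": [-12,135,0],"angular": [0,0,0]},{"fingers": 30,"delta_pos": [-16,180,0],"angular": [0,0,0]},{"fingers": 30,"delta_pos": [-20,225,0],"angular": [0,0,0]},{"fingers": 30,"delta_pos": [-24,270,0],"angular": [0,0,0]},{"fingers": 30,"delta_pos": [-28,315,0],"angular": [0,0,0]},{"fingers": 30,"delta_pos": [-32,355,10],"angular": [0,0,0]},{"fingers": 30,"delta_pos": [-34,382,30],"angular": [0,0,0]},{"fingers": 30,"delta_pos": [-34.7,395.2,60],"angular": [0,0,0]}]'

```text
clock: 5.25
tool_pos: [0.4904, 0.403, 0.13]
orientation: [179.9, 0.1, -176.8]
force: [0.7, 0.7, -3.5]
opening: 0.0456
gripper_force: 30.0
```

Call:
apply_moves --deltas '[{"fingers": 30,"delta_pos": [0,0,30],"angular": [0,0,0]},{"fingers": 30,"delta_pos": [0,0,55],"angular": [0,0,0]},{"fingers": 30,"delta_pos": [0,0,72],"angular": [0,0,0]},{"fingers": 30,"delta_pos": [0,0,80],"angular": [0,0,0]},{"fingers": 30,"delta_pos": [0,0,83],"angular": [0,0,0]},{"fingers": 30,"delta_pos": [0,0,85],"angular": [0,0,0]},{"fingers": 30,"delta_pos": [0,0,86],"angular": [0,0,0]},{"fingers": 30,"delta_pos": [0,0,86.5],"angular": [0,0,0]},{"fingers": 30,"delta_pos": [0,0,86.5],"angular": [0,0,0]}]'

```text
clock: 6.15
tool_pos: [0.4906, 0.4001, 0.0448]
orientation: [179.9, 0.1, -176.9]
force: [-3.0, -1.7, 4.7]
opening: 0.0456
gripper_force: 30.0
```

Call:
apply_moves --deltas '[{"fingers": 52,"delta_pos": [0,0,0],"angular": [0,0,0]},{"fingers": 60,"delta_pos": [0,0,0],"angular": [0,0,0]},{"fingers": 68,"delta_pos": [0,0,0],"angular": [0,0,0]},{"fingers": 68,"delta_pos": [0,0,0],"angular": [0,0,0]},{"fingers": 68,"delta_pos": [0,0,-20],"angular": [0,0,0]},{"fingers": 68,"delta_pos": [0,0,-60],"angular": [0,0,0]},{"fingers": 68,"delta_pos": [0,0,-105],"angular": [0,0,0]},{"fingers": 68,"delta_pos": [2,-20,-136.5],"angular": [0,0,0]},{"fingers": 68,"delta_pos": [7,-64,-136.5],"angular": [0,0,0]},{"fingers": 68,"delta_pos": [12,-110,-136.5],"angular": [0,0,0]}]'

```text
clock: 7.15
tool_pos: [0.4844, 0.2891, 0.1806]
orientation: [179.9, 0.1, -176.8]
force: [0.2, -0.9, -0.8]
opening: 0.068
gripper_force: 0.0
```

Call:
apply_moves --deltas '[{"fingers": 68,"delta_pos": [5,-46,0],"angular": [0,0,0]},{"fingers": 68,"delta_pos": [10,-92,0],"angular": [0,0,0]},{"fingers": 68,"delta_pos": [16,-138,0],"angular": [0,0,0]},{"fingers": 68,"delta_pos": [21,-184,0],"angular": [0,0,0]},{"fingers": 68,"delta_pos": [26,-230,0],"angular": [0,0,0]},{"fingers": 68,"delta_pos": [31,-276,0],"angular": [0,0,0]},{"fingers": 68,"delta_pos": [36,-322,0],"angular": [0,0,0]},{"fingers": 68,"delta_pos": [41,-368,0],"angular": [0,0,0]},{"fingers": 68,"delta_pos": [46,-414,0],"angular": [0,0,0]},{"fingers": 68,"delta_pos": [51,-460,0],"angular": [0,0,0]}]'

```text
clock: 8.15
tool_pos: [0.4579, -0.1747, 0.1799]
orientation: [-180.0, 0.1, -176.9]
force: [0.3, 0.3, 0.7]
opening: 0.0679
gripper_force: 0.0
```

Call:
apply_moves --deltas '[{"fingers": 68,"delta_pos": [5,-40,0],"angular": [0,0,0]},{"fingers": 68,"delta_pos": [8,-68,0],"angular": [0,0,0]},{"fingers": 68,"delta_pos": [10.4,-83.5,0],"angular": [0,0,0]},{"fingers": 68,"delta_pos": [10.4,-83.5,0],"angular": [0,0,0]},{"fingers": 68,"delta_pos": [10.4,-83.5,0],"angular": [0,0,0]}]'

```text
clock: 8.65
tool_pos: [0.4521, -0.2569, 0.1794]
orientation: [180.0, -0.0, -177.0]
force: [0.3, 0.5, -0.1]
opening: 0.0676
gripper_force: 0.0
```

```bash
python3 - <<'E'
from h import *
o=ctrl.get_obs(); print(o["clock"],o["tool_pos"],o["orientation"],o["joint_pos"])
s=ctrl.snapshot("scene")[:,:,::-1]; t=ctrl.snapshot("top")[:,:,::-1]
cv2.imwrite("pics/v3.png",np.hstack([cv2.resize(s[30:180,220:350],(390,450),interpolation=2),cv2.resize(t[190:320,95:215],(410,450),interpolation=2)]))
E
```

```text
8.65 [ 0.45206776 -0.25691188  0.17936663] [ 1.79989324e+02 -1.83881280e-02 -1.76970382e+02] [-7.96941353e+00  8.12128961e+00 -2.26143714e+01 -8.10943775e-03
 -5.92844265e+01 -7.89968268e+01]
```

View pics/v3.png

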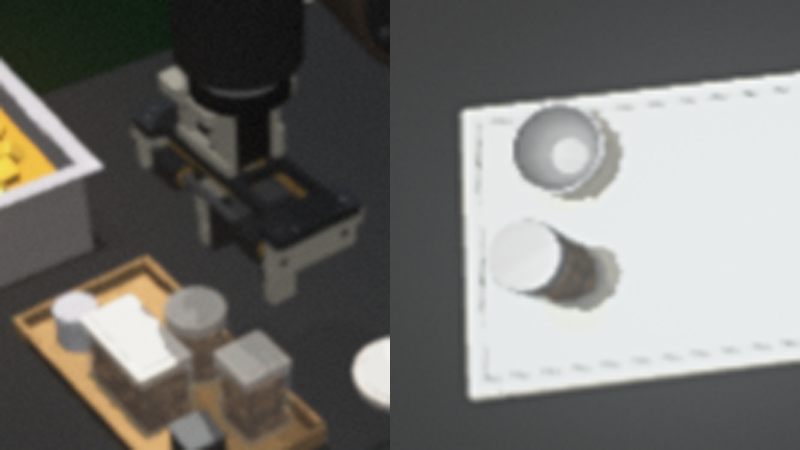

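The tall jar stands upright on the board, lid at about (134,264) in the top view. The gripper is over the square tub.

Call:
apply_moves --deltas '[{"fingers": 68,"delta_pos": [0,0,25],"angular": [0,0,0]},{"fingers": 68,"delta_pos": [0,0,60],"angular": [0,0,0]},{"fingers": 68,"delta_pos": [0,0,100],"angular": [0,0,0]},{"fingers": 68,"delta_pos": [0,0,130],"angular": [0,0,0]},{"fingers": 68,"delta_pos": [0,0,145],"angular": [0,0,0]},{"fingers": 68,"delta_pos": [0,0,148],"angular": [0,0,0]},{"fingers": 60,"delta_pos": [0,0,148],"angular": [0,0,0]},{"fingers": 52,"delta_pos": [0,0,148],"angular": [0,0,0]},{"fingers": 35,"delta_pos": [0,0,148],"angular": [0,0,0]},{"fingers": 35,"delta_pos": [0,0,148],"angular": [0,0,0]}]'

```text
clock: 9.75
tool_pos: [0.4533, -0.2568, 0.0328]
orientation: [-180.0, 0.1, -176.9]
force: [0.4, 2.2, 5.3]
opening: 0.0497
gripper_force: 30.0
```

```bash
python3 - <<'E'
from h import *
print(onplane("top",[(134.5,263.7)],.101), ctrl.get_obs()["tool_pos"])
E
```

```text
[[0.48983773 0.3958957  0.101     ]] [ 0.45327613 -0.25681171  0.03280858]
```

Call:
apply_moves --deltas '[{"fingers": 35,"delta_pos": [0,0,0],"angular": [0,0,0]},{"fingers": 35,"delta_pos": [0,0,-8],"angular": [0,0,0]},{"fingers": 35,"delta_pos": [0,0,-25],"angular": [0,0,0]},{"fingers": 35,"delta_pos": [0,0,-60],"angular": [0,0,0]},{"fingers": 35,"delta_pos": [0,0,-100],"angular": [0,0,0]},{"fingers": 35,"delta_pos": [0,0,-140],"angular": [0,0,0]},{"fingers": 35,"delta_pos": [-3,15,-158],"angular": [0,0,0]},{"fingers": 35,"delta_pos": [-12,50,-158],"angular": [0,0,0]},{"fingers": 35,"delta_pos": [-22,95,-158],"angular": [0,0,0]},{"fingers": 35,"delta_pos": [-32,140,-158],"angular": [0,0,0]}]'

```text
clock: 10.75
tool_pos: [0.4762, -0.1142, 0.1902]
orientation: [180.0, 0.0, -177.0]
force: [1.8, -0.2, -2.2]
opening: 0.0499
gripper_force: 30.0
```

Call:
apply_moves --deltas '[{"fingers": 35,"delta_pos": [-10,45,0],"angular": [0,0,0]},{"fingers": 35,"delta_pos": [-20,90,0],"angular": [0,0,0]},{"fingers": 35,"delta_pos": [-30,135,0],"angular": [0,0,0]},{"fingers": 35,"delta_pos": [-41,180,0],"angular": [0,0,0]},{"fingers": 35,"delta_pos": [-52,225,0],"angular": [0,0,0]},{"fingers": 35,"delta_pos": [-62,270,0],"angular": [0,0,0]},{"fingers": 35,"delta_pos": [-73,315,0],"angular": [0,0,0]},{"fingers": 35,"delta_pos": [-84,360,0],"angular": [0,0,0]},{"fingers": 35,"delta_pos": [-93,400,20],"angular": [0,0,0]},{"fingers": 35,"delta_pos": [-96.5,420.4,50],"angular": [0,0,0]}]'

```text
clock: 11.75
tool_pos: [0.5516, 0.3136, 0.1409]
orientation: [179.8, 0.2, -176.8]
force: [-0.4, -0.4, -2.0]
opening: 0.0499
gripper_force: 30.0
```

Call:
apply_moves --deltas '[{"fingers": 35,"delta_pos": [0,0,30],"angular": [0,0,0]},{"fingers": 35,"delta_pos": [0,0,60],"angular": [0,0,0]},{"fingers": 35,"delta_pos": [0,0,80],"angular": [0,0,0]},{"fingers": 35,"delta_pos": [0,0,90],"angular": [0,0,0]},{"fingers": 35,"delta_pos": [0,0,93],"angular": [0,0,0]},{"fingers": 35,"delta_pos": [0,0,95],"angular": [0,0,0]},{"fingers": 35,"delta_pos": [0,0,96],"angular": [0,0,0]},{"fingers": 35,"delta_pos": [0,0,96.5],"angular": [0,0,0]},{"fingers": 35,"delta_pos": [0,0,96.5],"angular": [0,0,0]}]'

```text
clock: 12.65
tool_pos: [0.5509, 0.3102, 0.0449]
orientation: [179.9, 0.1, -176.9]
force: [-2.4, -1.8, 5.3]
opening: 0.0496
gripper_force: 30.0
```

Call:
apply_moves --deltas '[{"fingers": 56,"delta_pos": [0,0,0],"angular": [0,0,0]},{"fingers": 64,"delta_pos": [0,0,0],"angular": [0,0,0]},{"fingers": 74,"delta_pos": [0,0,0],"angular": [0,0,0]},{"fingers": 74,"delta_pos": [0,0,0],"angular": [0,0,0]},{"fingers": 74,"delta_pos": [0,0,-20],"angular": [0,0,0]},{"fingers": 74,"delta_pos": [0,0,-60],"angular": [0,0,0]},{"fingers": 74,"delta_pos": [0,0,-105],"angular": [0,0,0]},{"fingers": 74,"delta_pos": [4,-20,-136.5],"angular": [0,0,0]},{"fingers": 74,"delta_pos": [13,-64,-136.5],"angular": [0,0,0]},{"fingers": 74,"delta_pos": [22,-110,-136.5],"angular": [0,0,0]}]'

```text
clock: 13.65
tool_pos: [0.5344, 0.1985, 0.1807]
orientation: [179.9, 0.1, -176.8]
force: [0.9, -1.8, -0.5]
opening: 0.0742
gripper_force: 0.0
```

Call:
apply_moves --deltas '[{"fingers": 74,"delta_pos": [9,-45,0],"angular": [0,0,0]},{"fingers": 74,"delta_pos": [18,-90,0],"angular": [0,0,0]},{"fingers": 74,"delta_pos": [27,-135,0],"angular": [0,0,0]},{"fingers": 74,"delta_pos": [36,-180,0],"angular": [0,0,0]},{"fingers": 74,"delta_pos": [45,-225,0],"angular": [0,0,0]},{"fingers": 74,"delta_pos": [54,-270,0],"angular": [0,0,0]},{"fingers": 74,"delta_pos": [63,-315,0],"angular": [0,0,0]},{"fingers": 74,"delta_pos": [72,-360,0],"angular": [0,0,0]},{"fingers": 74,"delta_pos": [81,-405,0],"angular": [0,0,0]},{"fingers": 74,"delta_pos": [90,-450,0],"angular": [0,0,0]}]'

```text
clock: 14.65
tool_pos: [0.4683, -0.2573, 0.1798]
orientation: [-180.0, 0.0, -176.9]
force: [0.8, 0.1, -0.0]
opening: 0.0739
gripper_force: 0.0
```

Call:
apply_moves --deltas '[{"fingers": 74,"delta_pos": [8,-42,0],"angular": [0,0,0]},{"fingers": 74,"delta_pos": [14,-74,10],"angular": [0,0,0]},{"fingers": 74,"delta_pos": [17.4,-87.9,25],"angular": [0,0,0]},{"fingers": 74,"delta_pos": [17.4,-87.9,40],"angular": [0,0,0]},{"fingers": 74,"delta_pos": [17.4,-87.9,70],"angular": [0,0,0]},{"fingers": 74,"delta_pos": [17.4,-87.9,100],"angular": [0,0,0]},{"fingers": 74,"delta_pos": [17.4,-87.9,125],"angular": [0,0,0]},{"fingers": 74,"delta_pos": [17.4,-87.9,142],"angular": [0,0,0]},{"fingers": 74,"delta_pos": [17.4,-87.9,148],"angular": [0,0,0]},{"fingers": 74,"delta_pos": [17.4,-87.9,148],"angular": [0,0,0]}]'

```text
clock: 15.65
tool_pos: [0.4556, -0.3437, 0.0306]
orientation: [180.0, -0.1, -176.9]
force: [-0.2, 0.1, 0.7]
opening: 0.0746
gripper_force: 0.0
```

Call:
apply_moves --deltas '[{"fingers": 66,"delta_pos": [0,0,0],"angular": [0,0,0]},{"fingers": 58,"delta_pos": [0,0,0],"angular": [0,0,0]},{"fingers": 40,"delta_pos": [0,0,0],"angular": [0,0,0]},{"fingers": 40,"delta_pos": [0,0,0],"angular": [0,0,0]},{"fingers": 40,"delta_pos": [0,0,0],"angular": [0,0,0]}]'

```text
clock: 16.15
tool_pos: [0.4568, -0.3444, 0.0326]
orientation: [-180.0, 0.1, -176.9]
force: [-0.5, 1.5, 6.2]
opening: 0.0555
gripper_force: 30.0
```

Call:
apply_moves --deltas '[{"fingers": 40,"delta_pos": [0,0,-8],"angular": [0,0,0]},{"fingers": 40,"delta_pos": [0,0,-25],"angular": [0,0,0]},{"fingers": 40,"delta_pos": [0,0,-60],"angular": [0,0,0]},{"fingers": 40,"delta_pos": [0,0,-100],"angular": [0,0,0]},{"fingers": 40,"delta_pos": [0,0,-140],"angular": [0,0,0]},{"fingers": 40,"delta_pos": [-2,15,-158],"angular": [0,0,0]},{"fingers": 40,"delta_pos": [-6,50,-158],"angular": [0,0,0]},{"fingers": 40,"delta_pos": [-11,95,-158],"angular": [0,0,0]},{"fingers": 40,"delta_pos": [-16,140,-158],"angular": [0,0,0]},{"fingers": 40,"delta_pos": [-21,185,-158],"angular": [0,0,0]}]'

```text
clock: 17.15
tool_pos: [0.4664, -0.1569, 0.1898]
orientation: [180.0, -0.0, -177.0]
force: [1.5, 0.2, -0.6]
opening: 0.0557
gripper_force: 30.0
```

Call:
apply_moves --deltas '[{"fingers": 40,"delta_pos": [-5,45,0],"angular": [0,0,0]},{"fingers": 40,"delta_pos": [-10,90,0],"angular": [0,0,0]},{"fingers": 40,"delta_pos": [-15,135,0],"angular": [0,0,0]},{"fingers": 40,"delta_pos": [-20,180,0],"angular": [0,0,0]},{"fingers": 40,"delta_pos": [-25,225,0],"angular": [0,0,0]},{"fingers": 40,"delta_pos": [-30,270,0],"angular": [0,0,0]},{"fingers": 40,"delta_pos": [-35,315,0],"angular": [0,0,0]},{"fingers": 40,"delta_pos": [-40,360,10],"angular": [0,0,0]},{"fingers": 40,"delta_pos": [-44,394,25],"angular": [0,0,0]},{"fingers": 40,"delta_pos": [-45.3,406.3,50],"angular": [0,0,0]}]'

```text
clock: 18.15
tool_pos: [0.4911, 0.2535, 0.1404]
orientation: [179.9, 0.2, -176.8]
force: [0.3, -0.1, -1.7]
opening: 0.0559
gripper_force: 30.0
```

Call:
apply_moves --deltas '[{"fingers": 40,"delta_pos": [0,0,30],"angular": [0,0,0]},{"fingers": 40,"delta_pos": [0,0,60],"angular": [0,0,0]},{"fingers": 40,"delta_pos": [0,0,80],"angular": [0,0,0]},{"fingers": 40,"delta_pos": [0,0,90],"angular": [0,0,0]},{"fingers": 40,"delta_pos": [0,0,93],"angular": [0,0,0]},{"fingers": 40,"delta_pos": [0,0,95],"angular": [0,0,0]},{"fingers": 40,"delta_pos": [0,0,96],"angular": [0,0,0]},{"fingers": 40,"delta_pos": [0,0,96.5],"angular": [0,0,0]},{"fingers": 40,"delta_pos": [0,0,96.5],"angular": [0,0,0]}]'

```text
clock: 19.05
tool_pos: [0.491, 0.2502, 0.0446]
orientation: [179.9, 0.1, -176.9]
force: [-2.4, -0.4, 5.2]
opening: 0.0557
gripper_force: 30.0
```

Call:
apply_moves --deltas '[{"fingers": 62,"delta_pos": [0,0,0],"angular": [0,0,0]},{"fingers": 70,"delta_pos": [0,0,0],"angular": [0,0,0]},{"fingers": 70,"delta_pos": [0,0,0],"angular": [0,0,0]},{"fingers": 70,"delta_pos": [0,0,-20],"angular": [0,0,0]},{"fingers": 70,"delta_pos": [0,0,-60],"angular": [0,0,0]},{"fingers": 85,"delta_pos": [0,0,-105],"angular": [0,0,0]},{"fingers": 85,"delta_pos": [0,-20,-136.5],"angular": [0,0,0]},{"fingers": 85,"delta_pos": [0,-64,-136.5],"angular": [0,0,0]},{"fingers": 85,"delta_pos": [0,-110,-136.5],"angular": [0,0,0]},{"fingers": 85,"delta_pos": [0,-155,-136.5],"angular": [0,0,0]}]'

```text
clock: 20.05
tool_pos: [0.4986, 0.0938, 0.18]
orientation: [180.0, 0.1, -176.8]
force: [2.2, -0.2, -0.4]
opening: 0.085
gripper_force: 0.0
```

```bash
python3 - <<'E'
from h import *
s=ctrl.snapshot("scene")[:,:,::-1]; t=ctrl.snapshot("top")[:,:,::-1]
cv2.imwrite("pics/scene4.png",s);cv2.imwrite("pics/top4.png",t)
a=cv2.resize(t[235:320,398:558],(800,425),interpolation=2)[:,:700]
b=cv2.resize(s[60:210,200:350],(100,100))
cv2.imwrite("pics/v4.png",np.vstack([np.hstack([cv2.resize(t[235:320,398:538],(400,243)),cv2.resize(t[190:320,95:309],(400,243))]),np.hstack([cv2.resize(s[95:205,215:345],(400,338)),cv2.resize(s[270:450,340:540],(400,338))])]))
E
```

```text
(no output)
```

View pics/v4.png

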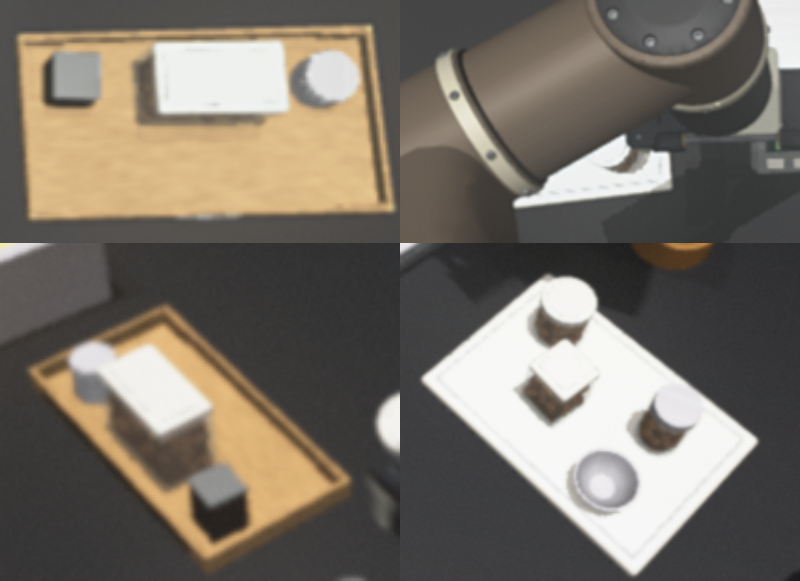

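All three containers stand upright on the board. The tray holds only the long tub, pot and tin, with nothing disturbed.

Call:
apply_moves --deltas '[{"fingers": 86,"delta_pos": [0,-35,0],"angular": [0,0,-4]},{"fingers": 86,"delta_pos": [0,-80,0],"angular": [0,0,-9]},{"fingers": 86,"delta_pos": [0,-125,0],"angular": [0,0,-14]},{"fingers": 86,"delta_pos": [1,-170,0],"angular": [0,0,-19]},{"fingers": 86,"delta_pos": [1,-215,0],"angular": [0,0,-24]},{"fingers": 86,"delta_pos": [1,-260,0],"angular": [0,0,-29]},{"fingers": 86,"delta_pos": [2,-305,0],"angular": [0,0,-34]},{"fingers": 86,"delta_pos": [2,-350,0],"angular": [0,0,-39]},{"fingers": 86,"delta_pos": [2.4,-395,0],"angular": [0,0,-44]},{"fingers": 86,"delta_pos": [2.4,-435.2,0],"angular": [0,0,-50]}]'

```text
clock: 21.15
tool_pos: [0.52, -0.3416, 0.1794]
orientation: [-180.0, -0.0, -126.7]
force: [1.2, 0.3, 0.6]
opening: 0.0861
gripper_force: 0.0
```

Call:
apply_moves --deltas '[{"fingers": 86,"delta_pos": [0,0,0],"angular": [0,0,-7]},{"fingers": 86,"delta_pos": [0,0,0],"angular": [0,0,-15]},{"fingers": 86,"delta_pos": [0,0,0],"angular": [0,0,-23]},{"fingers": 86,"delta_pos": [0,0,0],"angular": [0,0,-31]},{"fingers": 86,"delta_pos": [0,0,0],"angular": [0,0,-38]},{"fingers": 86,"delta_pos": [0,0,0],"angular": [0,0,-40]},{"fingers": 86,"delta_pos": [0,0,0],"angular": [0,0,-40]},{"fingers": 86,"delta_pos": [0,0,0],"angular": [0,0,-40]}]'

```text
clock: 21.95
tool_pos: [0.5201, -0.3395, 0.1794]
orientation: [180.0, 0.0, -87.0]
force: [0.5, 0.6, -0.3]
opening: 0.0858
gripper_force: 0.0
```

```bash
python3 - <<'E'
from h import *
o=ctrl.get_obs(); print(o["clock"],o["tool_pos"],o["orientation"],o["joint_pos"])
s=ctrl.snapshot("scene")[:,:,::-1]
cv2.imwrite("pics/v5.png",cv2.resize(s[20:190,200:350],None,fx=3.5,fy=3.5,interpolation=2))
E
```

```text
21.95 [ 0.52005811 -0.33947128  0.17941883] [ 1.79993125e+02  5.84340262e-03 -8.69698883e+01] [-1.51480422e+01  1.74285717e+01 -1.02447974e+01 -3.84655992e-03
 -6.23349862e+01  1.81799405e+01]
```

View pics/v5.png

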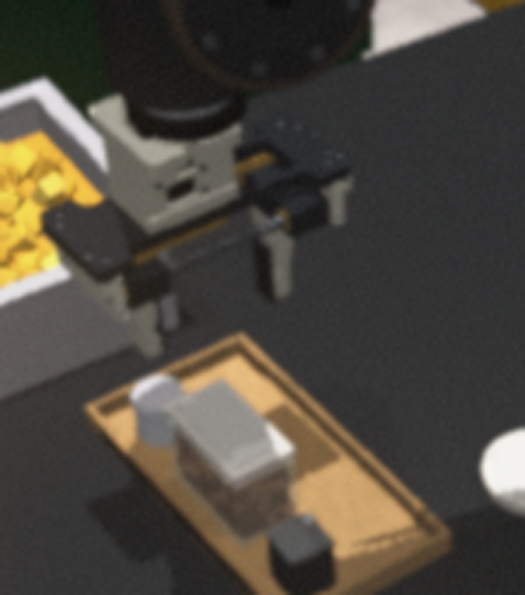

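The gripper straddles the long tub at crop (235,430). I'll descend to a tip height of 35 mm, clear of the rim.

Call:
apply_moves --deltas '[{"fingers": 86,"delta_pos": [0,0,20],"angular": [0,0,0]},{"fingers": 86,"delta_pos": [0,0,55],"angular": [0,0,0]},{"fingers": 86,"delta_pos": [0,0,90],"angular": [0,0,0]},{"fingers": 86,"delta_pos": [0,0,120],"angular": [0,0,0]},{"fingers": 86,"delta_pos": [0,0,138],"angular": [0,0,0]},{"fingers": 86,"delta_pos": [0,0,145],"angular": [0,0,0]},{"fingers": 76,"delta_pos": [0,0,145],"angular": [0,0,0]},{"fingers": 66,"delta_pos": [0,0,145],"angular": [0,0,0]},{"fingers": 58,"delta_pos": [0,0,145],"angular": [0,0,0]},{"fingers": 40,"delta_pos": [0,0,145],"angular": [0,0,0]}]'

```text
clock: 23.0
tool_pos: [0.5203, -0.3399, 0.0357]
orientation: [-179.9, -0.0, -86.9]
force: [-3.3, -0.7, 1.0]
opening: 0.0596
gripper_force: 1.1
```

Call:
apply_moves --deltas '[{"fingers": 40,"delta_pos": [0,0,0],"angular": [0,0,0]},{"fingers": 40,"delta_pos": [0,0,0],"angular": [0,0,0]},{"fingers": 40,"delta_pos": [0,0,-6],"angular": [0,0,0]},{"fingers": 40,"delta_pos": [0,0,-20],"angular": [0,0,0]},{"fingers": 40,"delta_pos": [0,0,-50],"angular": [0,0,0]},{"fingers": 40,"delta_pos": [0,0,-90],"angular": [0,0,0]},{"fingers": 40,"delta_pos": [0,0,-130],"angular": [0,0,0]},{"fingers": 40,"delta_pos": [0,0,-165],"angular": [0,0,0]},{"fingers": 40,"delta_pos": [0,0,-165],"angular": [0,0,0]}]'

```text
clock: 23.9
tool_pos: [0.5227, -0.341, 0.2068]
orientation: [-179.5, -0.3, -86.9]
force: [1.0, -0.6, -2.7]
opening: 0.0557
gripper_force: 30.0
```

Call:
apply_moves --deltas '[{"fingers": 40,"delta_pos": [-20,-7,0],"angular": [0,0,0]},{"fingers": 40,"delta_pos": [-57,-19,0],"angular": [0,0,0]},{"fingers": 40,"delta_pos": [-99,-33,0],"angular": [0,0,0]},{"fingers": 40,"delta_pos": [-142,-48,0],"angular": [0,0,0]},{"fingers": 40,"delta_pos": [-185,-62,0],"angular": [0,0,0]},{"fingers": 40,"delta_pos": [-228,-76,0],"angular": [0,0,0]},{"fingers": 40,"delta_pos": [-270,-91,0],"angular": [0,0,0]},{"fingers": 40,"delta_pos": [-308,-103,0],"angular": [0,0,0]},{"fingers": 40,"delta_pos": [-328,-110,0],"angular": [0,0,-0.2]},{"fingers": 40,"delta_pos": [-334.9,-112.3,0],"angular": [0,0,-0.4]}]'

```text
clock: 24.9
tool_pos: [0.614, 0.0033, 0.1991]
orientation: [180.0, 0.0, -86.4]
force: [-0.0, -0.2, -3.2]
opening: 0.0559
gripper_force: 30.0
```

Call:
apply_moves --deltas '[{"fingers": 40,"delta_pos": [0,0,20],"angular": [0,0,0]},{"fingers": 40,"delta_pos": [0,0,45],"angular": [0,0,0]},{"fingers": 40,"delta_pos": [0,0,65],"angular": [0,0,0]},{"fingers": 40,"delta_pos": [0,0,80],"angular": [0,0,0]},{"fingers": 40,"delta_pos": [0,0,90],"angular": [0,0,0]},{"fingers": 40,"delta_pos": [0,0,95],"angular": [0,0,0]},{"fingers": 40,"delta_pos": [0,0,95],"angular": [0,0,0]},{"fingers": 40,"delta_pos": [0,0,95],"angular": [0,0,0]}]'

```text
clock: 25.7
tool_pos: [0.6144, 0.0008, 0.1053]
orientation: [-179.9, 0.0, -86.5]
force: [-0.2, 0.3, -2.7]
opening: 0.0558
gripper_force: 30.0
```

```bash
python3 - <<'E'
from h import *
o=ctrl.get_obs(); print(o["clock"],o["tool_pos"],o["orientation"],o["force"])
s=ctrl.snapshot("scene")[:,:,::-1]
cv2.imwrite("pics/v6.png",cv2.resize(s[170:320,235:395],None,fx=4,fy=4,interpolation=2))
E
```

```text
25.7 [0.61437544 0.00075213 0.10529142] [-1.79943113e+02  2.55239029e-03 -8.65000242e+01] [-0.21074042  0.33006579 -2.72507319]
```

View pics/v6.png

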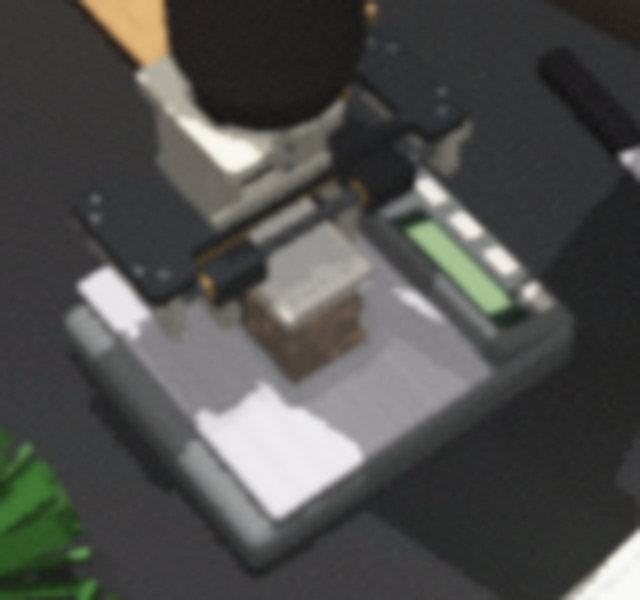

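```bash
python3 - <<'E'
from h import *
P=onplane("scene",[(308.9,264.6),(325.3,254.6)],.0735);print(np.round(P*1e3,1),np.round(P.mean(0)*1e3,1))
c=np.array([(200,285),(95,280)])
# plate corners again: +y/+x corner and +y/-x corner
print(np.round(onplane("scene",np.array([(278,518),(492,374),(80,285)])/4-.4+[235,170],.06)*1e3,1))
E
```

```text
[[630.4  42.6  73.5]
 [586.7  40.9  73.5]] [608.6  41.8  73.5]
[[680.5 100.8  60. ]
 [535.6  91.3  60. ]
 [692.5 -86.5  60. ]]
```

```bash
python3 - <<'E'
from h import *
z=.1495
print(np.round(onplane("scene",np.array([(288,322),(370,268)])/4-.4+[235,170],z)*1e3,1))
# same lid edge when in the tray (scene0 crop): near corners
print(np.round(onplane("scene",np.array([(344,267),(262,310)])/5-.4+[215,95],.079)*1e3,1))
print(proj("scene",[[.6435,.0493,z],[.5875,.0527,z]])*4-np.array([235,170])*4+1.6)
E
```

```text
[[641.1  53.4 149.5]
 [588.2  48.6 149.5]]
[[ 491.8 -290.3   79. ]
 [ 542.6 -286.5   79. ]]
[[279.59529191 318.64584076]
 [375.7127629  272.71683446]]
```

Lid end edge measures y ≈ 51 mm, so the tub centre is y ≈ 1 mm, on the plate centre. I'll lower it.

Call:
apply_moves --deltas '[{"fingers": 40,"delta_pos": [0,0,5],"angular": [0,0,0]},{"fingers": 40,"delta_pos": [0,0,9],"angular": [0,0,0]},{"fingers": 40,"delta_pos": [0,0,11],"angular": [0,0,0]},{"fingers": 40,"delta_pos": [0,0,12.5],"angular": [0,0,0]},{"fingers": 40,"delta_pos": [0,0,13.5],"angular": [0,0,0]},{"fingers": 40,"delta_pos": [0,0,13.5],"angular": [0,0,0]}]'

```text
clock: 26.35
tool_pos: [0.6138, 0.0008, 0.0926]
orientation: [-180.0, -0.0, -86.5]
force: [-6.6, 1.1, 8.9]
opening: 0.0557
gripper_force: 30.0
```

Call:
apply_moves --deltas '[{"fingers": 62,"delta_pos": [0,0,0],"angular": [0,0,0]},{"fingers": 70,"delta_pos": [0,0,0],"angular": [0,0,0]},{"fingers": 80,"delta_pos": [0,0,0],"angular": [0,0,0]},{"fingers": 80,"delta_pos": [0,0,0],"angular": [0,0,0]},{"fingers": 80,"delta_pos": [0,0,-15],"angular": [0,0,0]},{"fingers": 80,"delta_pos": [0,0,-45],"angular": [0,0,0]},{"fingers": 80,"delta_pos": [0,0,-80],"angular": [0,0,0]},{"fingers": 80,"delta_pos": [0,0,-108.5],"angular": [0,0,0]},{"fingers": 80,"delta_pos": [-15,6,-108.5],"angular": [0,0,3]},{"fingers": 80,"delta_pos": [-46,20,-108.5],"angular": [0,0,8.4]}]'

```text
clock: 27.35
tool_pos: [0.5921, 0.0449, 0.2005]
orientation: [-179.9, 0.0, -95.2]
force: [-0.0, 1.0, -0.9]
opening: 0.0801
gripper_force: 0.0
```

Call:
apply_moves --deltas '[{"fingers": 76,"delta_pos": [-22,13,0],"angular": [0,0,8]},{"fingers": 76,"delta_pos": [-44,26,0],"angular": [0,0,16]},{"fingers": 76,"delta_pos": [-66,39,0],"angular": [0,0,24]},{"fingers": 76,"delta_pos": [-88,53,0],"angular": [0,0,32]},{"fingers": 76,"delta_pos": [-110,66,0],"angular": [0,0,40]},{"fingers": 76,"delta_pos": [-132,79,0],"angular": [0,0,48]},{"fingers": 76,"delta_pos": [-154,93,0],"angular": [0,0,56]},{"fingers": 76,"delta_pos": [-176,106,0],"angular": [0,0,64]},{"fingers": 76,"delta_pos": [-190,115,0],"angular": [0,0,72]},{"fingers": 76,"delta_pos": [-194.9,117.8,0],"angular": [0,0,80]}]'

```text
clock: 28.35
tool_pos: [0.4898, 0.2512, 0.1996]
orientation: [180.0, 0.0, -175.1]
force: [0.2, 1.2, 0.2]
opening: 0.0759
gripper_force: 0.0
```

Call:
apply_moves --deltas '[{"fingers": 76,"delta_pos": [0,0,0],"angular": [0,0,2]},{"fingers": 76,"delta_pos": [0,0,0],"angular": [0,0,2]},{"fingers": 76,"delta_pos": [0,0,0],"angular": [0,0,2]},{"fingers": 76,"delta_pos": [0,0,0],"angular": [0,0,2]}]'

```text
clock: 28.75
tool_pos: [0.4905, 0.2496, 0.1995]
orientation: [-180.0, -0.0, -176.9]
force: [0.4, -0.1, 0.9]
opening: 0.076
gripper_force: 0.0
```

```bash
python3 - <<'E'
from h import *
o=ctrl.get_obs(); print(o["clock"],o["tool_pos"],o["orientation"])
s=ctrl.snapshot("scene")[:,:,::-1];t=ctrl.snapshot("top")[:,:,::-1]
cv2.imwrite("pics/v7.png",np.hstack([cv2.resize(s[200:440,240:520],(466,400),interpolation=2),cv2.resize(t[170:300,260:368],(332,400),interpolation=2)]))
E
```

```text
28.75 [0.49054273 0.24957379 0.19952869] [-1.79999061e+02 -5.02883656e-04 -1.76861146e+02]
```

View pics/v7.png

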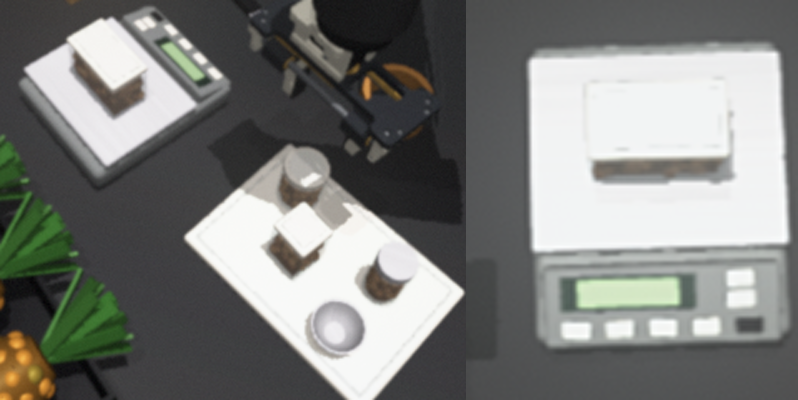

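The long tub stands lengthwise on the plate near its centre. The gripper is over the short jar on the board.

Call:
apply_moves --deltas '[{"fingers": 76,"delta_pos": [0,0,20],"angular": [0,0,0]},{"fingers": 76,"delta_pos": [0,0,60],"angular": [0,0,0]},{"fingers": 76,"delta_pos": [0,0,100],"angular": [0,0,0]},{"fingers": 76,"delta_pos": [0,0,130],"angular": [0,0,0]},{"fingers": 76,"delta_pos": [0,0,149],"angular": [0,0,0]},{"fingers": 76,"delta_pos": [0,0,156],"angular": [0,0,0]},{"fingers": 66,"delta_pos": [0,0,156],"angular": [0,0,0]},{"fingers": 58,"delta_pos": [0,0,156],"angular": [0,0,0]},{"fingers": 40,"delta_pos": [0,0,156],"angular": [0,0,0]},{"fingers": 40,"delta_pos": [0,0,156],"angular": [0,0,0]}]'

```text
clock: 29.85
tool_pos: [0.4912, 0.2504, 0.0449]
orientation: [179.9, 0.1, -176.9]
force: [0.0, -0.4, 2.7]
opening: 0.0557
gripper_force: 30.0
```

```bash
python3 - <<'E'
from h import *
C=lambda L:(np.array(L,float)-[466,0])/[332/108,400/130]-.4+[260,170]
a=onplane("top",C([(585,78),(728,78),(730,157),(587,157)]),.136);b=onplane("top",C([(529,57),(780,51),(789,242),(532,250)]),.06)
print(np.round(a.mean(0)*1e3,1),np.round(b.mean(0)*1e3,1))
S=lambda L:np.array(L)/(466/280)-.4+[240,200]
a=onplane("scene",S([(104,18),(146,55),(113,86),(69,44)]),.136);b=onplane("scene",S([(108,166),(24,71)]),.06);print(np.round(a.mean(0)*1e3,1))
E
```

```text
[615.7  -2.6 136. ] [613.8  -3.2  60. ]
[612.   -0.8 136. ]
```

Call:
apply_moves --deltas '[{"fingers": 40,"delta_pos": [0,0,-8],"angular": [0,0,0]},{"fingers": 40,"delta_pos": [0,0,-25],"angular": [0,0,0]},{"fingers": 40,"delta_pos": [0,0,-60],"angular": [0,0,0]},{"fingers": 40,"delta_pos": [0,0,-100],"angular": [0,0,0]},{"fingers": 40,"delta_pos": [0,-4,-135],"angular": [0,0,0]},{"fingers": 40,"delta_pos": [2,-20,-146],"angular": [0,0,0]},{"fingers": 40,"delta_pos": [6,-55,-146],"angular": [0,0,0]},{"fingers": 40,"delta_pos": [11,-100,-146],"angular": [0,0,0]},{"fingers": 40,"delta_pos": [16,-145,-146],"angular": [0,0,0]},{"fingers": 40,"delta_pos": [21,-190,-146],"angular": [0,0,0]}]'

```text
clock: 30.85
tool_pos: [0.4785, 0.0569, 0.1895]
orientation: [180.0, -0.0, -176.9]
force: [1.4, 0.5, -2.8]
opening: 0.0555
gripper_force: 30.0
```

Call:
apply_moves --deltas '[{"fingers": 40,"delta_pos": [5,-45,0],"angular": [0,0,0]},{"fingers": 40,"delta_pos": [10,-90,0],"angular": [0,0,0]},{"fingers": 40,"delta_pos": [15,-135,0],"angular": [0,0,0]},{"fingers": 40,"delta_pos": [20,-180,0],"angular": [0,0,0]},{"fingers": 40,"delta_pos": [25,-225,0],"angular": [0,0,0]},{"fingers": 40,"delta_pos": [30,-270,0],"angular": [0,0,0]},{"fingers": 40,"delta_pos": [35,-315,0],"angular": [0,0,0]},{"fingers": 40,"delta_pos": [40,-358,0],"angular": [0,0,0]},{"fingers": 40,"delta_pos": [44,-390,0],"angular": [0,0,0]},{"fingers": 40,"delta_pos": [45.3,-400.8,15],"angular": [0,0,0]}]'

```text
clock: 31.85
tool_pos: [0.4559, -0.347, 0.1756]
orientation: [-179.9, 0.1, -177.0]
force: [0.3, -0.3, -1.5]
opening: 0.0554
gripper_force: 30.0
```

Call:
apply_moves --deltas '[{"fingers": 40,"delta_pos": [0,0,25],"angular": [0,0,0]},{"fingers": 40,"delta_pos": [0,0,60],"angular": [0,0,0]},{"fingers": 40,"delta_pos": [0,0,95],"angular": [0,0,0]},{"fingers": 40,"delta_pos": [0,0,120],"angular": [0,0,0]},{"fingers": 40,"delta_pos": [0,0,134],"angular": [0,0,0]},{"fingers": 40,"delta_pos": [0,0,139],"angular": [0,0,0]},{"fingers": 40,"delta_pos": [0,0,141.5],"angular": [0,0,0]},{"fingers": 40,"delta_pos": [0,0,143],"angular": [0,0,0]},{"fingers": 40,"delta_pos": [0,0,143.5],"angular": [0,0,0]},{"fingers": 40,"delta_pos": [0,0,143.5],"angular": [0,0,0]}]'

```text
clock: 32.85
tool_pos: [0.456, -0.3438, 0.0329]
orientation: [-180.0, 0.0, -176.9]
force: [-3.9, 0.7, 6.2]
opening: 0.0555
gripper_force: 30.0
```

Call:
apply_moves --deltas '[{"fingers": 62,"delta_pos": [0,0,0],"angular": [0,0,0]},{"fingers": 72,"delta_pos": [0,0,0],"angular": [0,0,0]},{"fingers": 72,"delta_pos": [0,0,0],"angular": [0,0,0]},{"fingers": 72,"delta_pos": [0,0,-20],"angular": [0,0,0]},{"fingers": 72,"delta_pos": [0,0,-60],"angular": [0,0,0]},{"fingers": 72,"delta_pos": [0,0,-105],"angular": [0,0,0]},{"fingers": 72,"delta_pos": [-4,20,-148.5],"angular": [0,0,0]},{"fingers": 72,"delta_pos": [-13,64,-158.5],"angular": [0,0,0]},{"fingers": 72,"delta_pos": [-22,110,-158.5],"angular": [0,0,0]},{"fingers": 72,"delta_pos": [-31,155,-158.5],"angular": [0,0,0]}]'

```text
clock: 33.85
tool_pos: [0.4791, -0.1859, 0.1906]
orientation: [-180.0, 0.1, -177.0]
force: [1.4, 0.8, -0.5]
opening: 0.072
gripper_force: 0.0
```

Call:
apply_moves --deltas '[{"fingers": 72,"delta_pos": [-9,45,0],"angular": [0,0,0]},{"fingers": 72,"delta_pos": [-18,90,0],"angular": [0,0,0]},{"fingers": 72,"delta_pos": [-27,135,0],"angular": [0,0,0]},{"fingers": 72,"delta_pos": [-36,180,0],"angular": [0,0,0]},{"fingers": 72,"delta_pos": [-45,225,0],"angular": [0,0,0]},{"fingers": 72,"delta_pos": [-54,270,0],"angular": [0,0,0]},{"fingers": 72,"delta_pos": [-63,315,0],"angular": [0,0,0]},{"fingers": 72,"delta_pos": [-72,360,0],"angular": [0,0,0]},{"fingers": 72,"delta_pos": [-81,405,0],"angular": [0,0,0]},{"fingers": 72,"delta_pos": [-90,450,0],"angular": [0,0,0]}]'

```text
clock: 34.85
tool_pos: [0.5443, 0.269, 0.1898]
orientation: [180.0, 0.0, -176.9]
force: [0.7, 0.1, -0.1]
opening: 0.0722
gripper_force: 0.0
```

```bash
cat > cmp.py <<'E'
from h import *
import sys
# lid position change vs first pictures: local template match of lid patch, subpixel via upscaling
t=ctrl.snapshot("top")[:,:,::-1];s=ctrl.snapshot("scene")[:,:,::-1]
cv2.imwrite(f"pics/top_{sys.argv[1]}.png",t);cv2.imwrite(f"pics/scene_{sys.argv[1]}.png",s)
L={"sq":([.452,-.2565],.085,50),"short":([.4555,-.343],.077,56),"tall":([.4615,-.431],.089,46)}
for k in sys.argv[2:]:
    xy,z,w=L[k]
    for n,new in(("top",t),("scene",s)):
        old=cv2.imread(f"pics/{n}0.png"); c=proj(n,[*xy,z])[0]
        C=lambda im,r:cv2.getRectSubPix(im,(2*r+1,2*r+1),tuple(map(float,c)))
        up=lambda a:cv2.resize(a,None,fx=8,fy=8,interpolation=cv2.INTER_CUBIC)
        r=16 if n=="top" else 12
        res=cv2.matchTemplate(up(C(new,r+6)),up(C(old,r)),cv2.TM_CCOEFF_NORMED); _,m,_,l=cv2.minMaxLoc(res)
        d=np.array(l)/8-6; P=onplane(n,[c,c+d],z)
        print(k,n,"px",d,"score",round(m,3),"moved mm",np.round((P[1]-P[0])[:2]*1e3,1))
E
python3 cmp.py 8 short
```

```text
short top px [-0.5  0.5] score 0.916 moved mm [-1.1  1.1]
short scene px [0.25 0.  ] score 0.926 moved mm [-0.6  0.4]
```

Call:
apply_moves --deltas '[{"fingers": 72,"delta_pos": [-6,28,0],"angular": [0,0,0]},{"fingers": 72,"delta_pos": [-8.4,42.4,10],"angular": [0,0,0]},{"fingers": 72,"delta_pos": [-8.4,42.4,25],"angular": [0,0,0]},{"fingers": 72,"delta_pos": [-8.4,42.4,50],"angular": [0,0,0]},{"fingers": 72,"delta_pos": [-8.4,42.4,90],"angular": [0,0,0]},{"fingers": 72,"delta_pos": [-8.4,42.4,120],"angular": [0,0,0]},{"fingers": 72,"delta_pos": [-8.4,42.4,140],"angular": [0,0,0]},{"fingers": 72,"delta_pos": [-8.4,42.4,146],"angular": [0,0,0]},{"fingers": 60,"delta_pos": [-8.4,42.4,146],"angular": [0,0,0]},{"fingers": 50,"delta_pos": [-8.4,42.4,146],"angular": [0,0,0]}]'

```text
clock: 35.95
tool_pos: [0.551, 0.3101, 0.0445]
orientation: [180.0, 0.1, -176.9]
force: [-0.1, 0.9, 1.0]
opening: 0.0613
gripper_force: 0.0
```

Call:
apply_moves --deltas '[{"fingers": 35,"delta_pos": [0,0,0],"angular": [0,0,0]},{"fingers": 35,"delta_pos": [0,0,0],"angular": [0,0,0]},{"fingers": 35,"delta_pos": [0,0,0],"angular": [0,0,0]},{"fingers": 35,"delta_pos": [0,0,-8],"angular": [0,0,0]},{"fingers": 35,"delta_pos": [0,0,-25],"angular": [0,0,0]},{"fingers": 35,"delta_pos": [0,0,-60],"angular": [0,0,0]},{"fingers": 35,"delta_pos": [0,0,-100],"angular": [0,0,0]},{"fingers": 35,"delta_pos": [0,-4,-135],"angular": [0,0,0]},{"fingers": 35,"delta_pos": [3,-20,-146],"angular": [0,0,0]},{"fingers": 35,"delta_pos": [12,-55,-146],"angular": [0,0,0]}]'

```text
clock: 36.95
tool_pos: [0.5423, 0.2554, 0.1917]
orientation: [179.9, 0.2, -176.8]
force: [0.8, -1.6, -2.0]
opening: 0.0498
gripper_force: 30.0
```

Call:
apply_moves --deltas '[{"fingers": 35,"delta_pos": [10,-45,0],"angular": [0,0,0]},{"fingers": 35,"delta_pos": [20,-90,0],"angular": [0,0,0]},{"fingers": 35,"delta_pos": [31,-135,0],"angular": [0,0,0]},{"fingers": 35,"delta_pos": [41,-180,0],"angular": [0,0,0]},{"fingers": 35,"delta_pos": [52,-225,0],"angular": [0,0,0]},{"fingers": 35,"delta_pos": [62,-270,0],"angular": [0,0,0]},{"fingers": 35,"delta_pos": [73,-315,0],"angular": [0,0,0]},{"fingers": 35,"delta_pos": [83,-360,0],"angular": [0,0,0]},{"fingers": 35,"delta_pos": [94,-405,0],"angular": [0,0,0]},{"fingers": 35,"delta_pos": [104,-450,0],"angular": [0,0,0]}]'

```text
clock: 37.95
tool_pos: [0.4601, -0.2025, 0.1894]
orientation: [180.0, -0.0, -176.9]
force: [1.8, -0.1, -2.4]
opening: 0.0497
gripper_force: 30.0
```

Call:
apply_moves --deltas '[{"fingers": 35,"delta_pos": [8,-36,0],"angular": [0,0,0]},{"fingers": 35,"delta_pos": [12,-52,5],"angular": [0,0,0]},{"fingers": 35,"delta_pos": [12.5,-55.4,20],"angular": [0,0,0]},{"fingers": 35,"delta_pos": [12.5,-55.4,40],"angular": [0,0,0]},{"fingers": 35,"delta_pos": [12.5,-55.4,65],"angular": [0,0,0]},{"fingers": 35,"delta_pos": [12.5,-55.4,95],"angular": [0,0,0]},{"fingers": 35,"delta_pos": [12.5,-55.4,122],"angular": [0,0,0]},{"fingers": 35,"delta_pos": [12.5,-55.4,142],"angular": [0,0,0]},{"fingers": 35,"delta_pos": [12.5,-55.4,150],"angular": [0,0,0]},{"fingers": 35,"delta_pos": [12.5,-55.4,154],"angular": [0,0,0]}]'

```text
clock: 38.95
tool_pos: [0.4515, -0.2568, 0.0349]
orientation: [180.0, -0.1, -176.9]
force: [0.7, 1.0, -0.9]
opening: 0.0499
gripper_force: 30.0
```

Call:
apply_moves --deltas '[{"fingers": 35,"delta_pos": [0,0,2],"angular": [0,0,0]},{"fingers": 35,"delta_pos": [0,0,3.5],"angular": [0,0,0]},{"fingers": 35,"delta_pos": [0,0,4.5],"angular": [0,0,0]},{"fingers": 35,"delta_pos": [0,0,4.5],"angular": [0,0,0]}]'

```text
clock: 39.35
tool_pos: [0.453, -0.257, 0.0329]
orientation: [-180.0, 0.1, -176.9]
force: [-2.5, 1.7, 8.4]
opening: 0.05
gripper_force: 30.0
```

Call:
apply_moves --deltas '[{"fingers": 56,"delta_pos": [0,0,0],"angular": [0,0,0]},{"fingers": 64,"delta_pos": [0,0,0],"angular": [0,0,0]},{"fingers": 64,"delta_pos": [0,0,0],"angular": [0,0,0]},{"fingers": 64,"delta_pos": [0,0,-20],"angular": [0,0,0]},{"fingers": 64,"delta_pos": [0,0,-60],"angular": [0,0,0]},{"fingers": 68,"delta_pos": [0,0,-105],"angular": [0,0,0]},{"fingers": 68,"delta_pos": [-2,20,-148.5],"angular": [0,0,0]},{"fingers": 68,"delta_pos": [-7,64,-158.5],"angular": [0,0,0]},{"fingers": 68,"delta_pos": [-12,110,-158.5],"angular": [0,0,0]},{"fingers": 68,"delta_pos": [-17,155,-158.5],"angular": [0,0,0]}]'

```text
clock: 40.35
tool_pos: [0.461, -0.0997, 0.1904]
orientation: [180.0, 0.1, -177.0]
force: [1.7, -0.1, 0.8]
opening: 0.068
gripper_force: 0.0
```

Call:
apply_moves --deltas '[{"fingers": 68,"delta_pos": [-5,45,0],"angular": [0,0,0]},{"fingers": 68,"delta_pos": [-10,90,0],"angular": [0,0,0]},{"fingers": 68,"delta_pos": [-15,135,0],"angular": [0,0,0]},{"fingers": 68,"delta_pos": [-20,180,0],"angular": [0,0,0]},{"fingers": 68,"delta_pos": [-25,225,0],"angular": [0,0,0]},{"fingers": 68,"delta_pos": [-30,270,0],"angular": [0,0,0]},{"fingers": 68,"delta_pos": [-35,315,0],"angular": [0,0,0]},{"fingers": 68,"delta_pos": [-40,360,0],"angular": [0,0,0]},{"fingers": 68,"delta_pos": [-45,405,0],"angular": [0,0,0]},{"fingers": 68,"delta_pos": [-50,450,0],"angular": [0,0,0]}]'

```text
clock: 41.35
tool_pos: [0.4863, 0.3529, 0.1897]
orientation: [180.0, 0.0, -176.9]
force: [0.9, -0.1, -0.1]
opening: 0.0678
gripper_force: 0.0
```

Call:
apply_moves --deltas '[{"fingers": 68,"delta_pos": [-5,34,0],"angular": [0,0,0]},{"fingers": 68,"delta_pos": [-6.4,48.5,5],"angular": [0,0,0]},{"fingers": 68,"delta_pos": [-6.4,48.5,20],"angular": [0,0,0]},{"fingers": 68,"delta_pos": [-6.4,48.5,45],"angular": [0,0,0]},{"fingers": 68,"delta_pos": [-6.4,48.5,80],"angular": [0,0,0]},{"fingers": 68,"delta_pos": [-6.4,48.5,115],"angular": [0,0,0]},{"fingers": 68,"delta_pos": [-6.4,48.5,138],"angular": [0,0,0]},{"fingers": 68,"delta_pos": [-6.4,48.5,146],"angular": [0,0,0]},{"fingers": 56,"delta_pos": [-6.4,48.5,146],"angular": [0,0,0]},{"fingers": 46,"delta_pos": [-6.4,48.5,146],"angular": [0,0,0]}]'

```text
clock: 42.35
tool_pos: [0.491, 0.4001, 0.0447]
orientation: [179.9, 0.1, -176.9]
force: [-0.2, -0.3, 0.6]
opening: 0.0576
gripper_force: 0.0
```

```bash
python3 cmp.py 9 sq short
```

```text
sq top px [0.   0.25] score 0.963 moved mm [-0.5  0. ]
sq scene px [0.125 0.   ] score 0.998 moved mm [-0.3  0.2]
short top px [-0.5  0.5] score 0.923 moved mm [-1.1  1.1]
short scene px [0.25 0.  ] score 0.928 moved mm [-0.6  0.4]
```

Call:
apply_moves --deltas '[{"fingers": 30,"delta_pos": [0,0,0],"angular": [0,0,0]},{"fingers": 30,"delta_pos": [0,0,0],"angular": [0,0,0]},{"fingers": 30,"delta_pos": [0,0,0],"angular": [0,0,0]},{"fingers": 30,"delta_pos": [0,0,-8],"angular": [0,0,0]},{"fingers": 30,"delta_pos": [0,0,-25],"angular": [0,0,0]},{"fingers": 30,"delta_pos": [0,0,-60],"angular": [0,0,0]},{"fingers": 30,"delta_pos": [0,0,-100],"angular": [0,0,0]},{"fingers": 30,"delta_pos": [0,-4,-135],"angular": [0,0,0]},{"fingers": 30,"delta_pos": [2,-20,-146],"angular": [0,0,0]},{"fingers": 30,"delta_pos": [5,-55,-146],"angular": [0,0,0]}]'

```text
clock: 43.45
tool_pos: [0.4887, 0.3458, 0.1915]
orientation: [179.8, 0.1, -176.8]
force: [0.2, -0.6, -3.0]
opening: 0.0456
gripper_force: 30.0
```

Call:
apply_moves --deltas '[{"fingers": 30,"delta_pos": [4,-45,0],"angular": [0,0,0]},{"fingers": 30,"delta_pos": [8,-90,0],"angular": [0,0,0]},{"fingers": 30,"delta_pos": [12,-135,0],"angular": [0,0,0]},{"fingers": 30,"delta_pos": [16,-180,0],"angular": [0,0,0]},{"fingers": 30,"delta_pos": [20,-225,0],"angular": [0,0,0]},{"fingers": 30,"delta_pos": [24,-270,0],"angular": [0,0,0]},{"fingers": 30,"delta_pos": [28,-315,0],"angular": [0,0,0]},{"fingers": 30,"delta_pos": [32,-360,0],"angular": [0,0,0]},{"fingers": 30,"delta_pos": [36,-405,0],"angular": [0,0,0]},{"fingers": 30,"delta_pos": [40,-450,0],"angular": [0,0,0]}]'

```text
clock: 44.45
tool_pos: [0.4711, -0.1089, 0.1892]
orientation: [180.0, -0.0, -176.9]
force: [1.3, -0.1, -2.6]
opening: 0.0453
gripper_force: 30.0
```

Call:
apply_moves --deltas '[{"fingers": 30,"delta_pos": [4,-45,0],"angular": [0,0,0]},{"fingers": 30,"delta_pos": [8,-90,0],"angular": [0,0,0]},{"fingers": 30,"delta_pos": [12,-135,0],"angular": [0,0,0]},{"fingers": 30,"delta_pos": [16,-180,0],"angular": [0,0,0]},{"fingers": 30,"delta_pos": [20,-225,0],"angular": [0,0,0]},{"fingers": 30,"delta_pos": [24,-270,0],"angular": [0,0,0]},{"fingers": 30,"delta_pos": [27.5,-305,0],"angular": [0,0,0]},{"fingers": 30,"delta_pos": [28.7,-320,0],"angular": [0,0,0]},{"fingers": 30,"delta_pos": [28.7,-324.7,10],"angular": [0,0,0]},{"fingers": 30,"delta_pos": [28.7,-324.7,25],"angular": [0,0,0]}]'

```text
clock: 45.45
tool_pos: [0.4612, -0.4328, 0.1639]
orientation: [180.0, 0.0, -177.0]
force: [0.2, 0.2, -3.5]
opening: 0.0458
gripper_force: 30.0
```

Call:
apply_moves --deltas '[{"fingers": 30,"delta_pos": [0,0,25],"angular": [0,0,0]},{"fingers": 30,"delta_pos": [0,0,60],"angular": [0,0,0]},{"fingers": 30,"delta_pos": [0,0,95],"angular": [0,0,0]},{"fingers": 30,"delta_pos": [0,0,118],"angular": [0,0,0]},{"fingers": 30,"delta_pos": [0,0,126],"angular": [0,0,0]},{"fingers": 30,"delta_pos": [0,0,130],"angular": [0,0,0]},{"fingers": 30,"delta_pos": [0,0,132],"angular": [0,0,0]},{"fingers": 30,"delta_pos": [0,0,133.5],"angular": [0,0,0]},{"fingers": 30,"delta_pos": [0,0,133.5],"angular": [0,0,0]}]'

```text
clock: 46.35
tool_pos: [0.4623, -0.4329, 0.0332]
orientation: [-179.9, 0.1, -176.9]
force: [-1.4, 2.7, 4.5]
opening: 0.0456
gripper_force: 30.0
```

Release, raise and back off toward +y at height so the cameras can see.

Call:
apply_moves --deltas '[{"fingers": 52,"delta_pos": [0,0,0],"angular": [0,0,0]},{"fingers": 62,"delta_pos": [0,0,0],"angular": [0,0,0]},{"fingers": 62,"delta_pos": [0,0,0],"angular": [0,0,0]},{"fingers": 62,"delta_pos": [0,0,-20],"angular": [0,0,0]},{"fingers": 62,"delta_pos": [0,0,-60],"angular": [0,0,0]},{"fingers": 68,"delta_pos": [0,0,-105],"angular": [0,0,0]},{"fingers": 68,"delta_pos": [-1,20,-148.5],"angular": [0,0,0]},{"fingers": 68,"delta_pos": [-3,64,-168.5],"angular": [0,0,0]},{"fingers": 68,"delta_pos": [-5,110,-168.5],"angular": [0,0,0]},{"fingers": 68,"delta_pos": [-8,155,-168.5],"angular": [0,0,0]}]'

```text
clock: 47.35
tool_pos: [0.4613, -0.2765, 0.2006]
orientation: [-180.0, 0.1, -177.0]
force: [1.0, -0.2, 0.5]
opening: 0.0679
gripper_force: 0.0
```

Call:
apply_moves --deltas '[{"fingers": 68,"delta_pos": [0,45,0],"angular": [0,0,0]},{"fingers": 68,"delta_pos": [0,90,0],"angular": [0,0,0]},{"fingers": 68,"delta_pos": [0,135,0],"angular": [0,0,0]},{"fingers": 68,"delta_pos": [0,180,0],"angular": [0,0,0]},{"fingers": 68,"delta_pos": [0,225,0],"angular": [0,0,0]},{"fingers": 68,"delta_pos": [0,270,0],"angular": [0,0,0]},{"fingers": 68,"delta_pos": [0,315,0],"angular": [0,0,0]},{"fingers": 68,"delta_pos": [0,355,0],"angular": [0,0,0]},{"fingers": 68,"delta_pos": [0,375,0],"angular": [0,0,0]},{"fingers": 68,"delta_pos": [0,375,0],"angular": [0,0,0]}]'

```text
clock: 48.35
tool_pos: [0.4411, 0.0992, 0.1998]
orientation: [180.0, 0.1, -176.7]
force: [-0.8, -1.1, 0.1]
opening: 0.0678
gripper_force: 0.0
```

```bash
python3 cmp.py 10 sq short tall
```

```text
sq top px [0.   0.25] score 0.963 moved mm [-0.5  0. ]
sq scene px [0.125 0.   ] score 0.998 moved mm [-0.3  0.2]
short top px [-0.5  0.5] score 0.922 moved mm [-1.1  1.1]
short scene px [0.375 0.125] score 0.944 moved mm [-0.6  1. ]
tall top px [-0.125  0.125] score 0.994 moved mm [-0.3  0.3]
tall scene px [0.25  0.125] score 0.995 moved mm [-0.3  0.8]
```

View pics/scene_10.png

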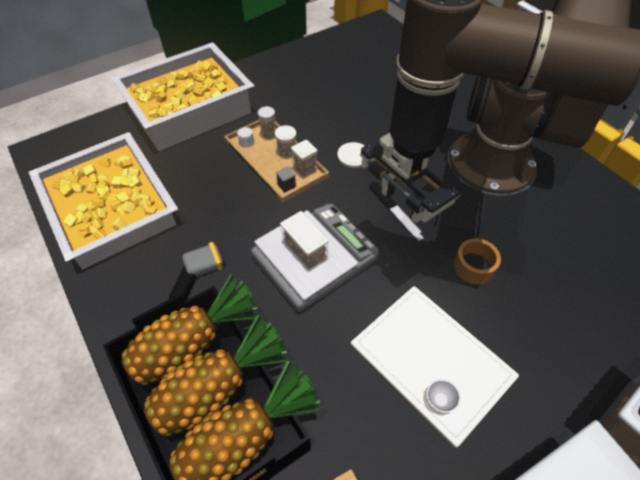

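The tub stands mid-plate at about (304,238). The three containers are back upright at about (267,120), (286,140) and (304,157), each within about 1 mm of its original pixels. The tin, pot and bowl have not moved, so I'll hand in.

```bash
python3 -c "
from plant import ctrl
print(ctrl.close_job())"
```

```text
the job is handed in; nothing more can be done
None
```

The job is handed in at about 48 s: the long tub stands lengthwise on the plate, about 2 mm off its centre by my measurement. The three containers are back in the tray within about 1 mm of where they stood, and the tin, pot and bowl look unmoved in the final picture.

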